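Move the label rolls to the bench rack in the same order

ROBOT

A 6-joint arm with a two-finger parallel gripper is mounted at the origin on the work surface. World frame = base frame: x ahead of the robot, y to its left, z up, the work surface at z = 0. Lengths are in m, angles in rad, forces in N, time in s.
With the tool pointing down it reaches from about 0.4 to 0.925 m from the base axis. Payload 12.5 kg.
Tool frame: the origin (TCP) lies at the centre of the arm's flange, where the gripper is bolted on; the fingertips stand 190 mm ahead of it and the grasp point (between the pads) lies 171 mm ahead of it; z points along the fingers, y is the direction in which the jaws open and shut (so a half turn about z gives the same grasp; the last joint's range is limited). The gripper opens to 95 mm and grips with 3 to 60 N. Pads are 20 mm wide; open, the fingers measure 119 mm over their backs; the gripper's body (75 mm by 180 mm) begins 59 mm behind the grasp point.
Start: joints at [-1.445, 0.491, 1.559, -0, 1.092, -0.106], TCP at [0.144, -0.608, 0.405] pointing down, gripper open.
Joint ranges: [-3.1, 3.1], [-0.84, 2.19], [0.05, 2.79], [-1.13, 4.28], [0.06, 2.93], [-2.69, 2.69]. Speed limits (rad/s): [2.22, 2.22, 2.79, 3.14, 3.14, 3.14].

INTERFACE

Orientations are given as a 3x3 rotation matrix whose columns are the frame's x, y, z axes.
In Python, from workcell import r, hand, planner, status, eyes gives the robot as it stands. Calls block until the motion is done:
- r.movep(position, orientation): joint-space move of the TCP to a pose.
- r.move_linear(position, attitude=None, max_speed=0.15): straight line of the TCP; attitude=None keeps the orientation; max_speed is the mean speed in m/s.
- r.move_joints(angles): joint-space move.
- hand.set_gripper(opening, f_grip=None): finger opening in m; f_grip is the grip in N (None keeps the last); returns when the fingers have stopped.
- r.sleep(seconds).
- planner.ik(position, orientation): joint angles nearest the present ones, or None.
- status.state(): the state.
- eyes.grab_frame(name): name is "side" or "top" or "wrist"; returns a dict with "frame" (384x512x3 uint8, blue, green, red), "K" (3x3 intrinsics, pixels), "camera_from_world" (4x4, takes a point from world to camera coordinates); the wrist camera has in their place "hand_eye" (4x4, takes a point from camera to tool coordinates, whose origin is the TCP and whose axes are the flange's). Camera axes: x right, y down, z forward; pixel columns grow to the right and rows downward; lengths in m; the calibration is good to about 2 mm. A picture is of the moment at which its call begins: read the wrist's pose just before it. There is no depth.
A pose or a line that the arm cannot do raises r.PlanningError and nothing moves.
- r.hand_in(): hands the job in, once; it reports no verdict.
The state is a dict: "t": time; "q": joint angles; "qd": joint speeds; "effort": joint torques, N m; "eef_pos": TCP position; "orientation": TCP orientation; "wrist_force": force on the tool from outside, world axes, zero at the start; "torque": the same for the moment, N m; "grip_width": finger opening in m.
Only numpy, scipy, OpenCV 4.12 (cv2) and the standard library are available. Lean on these libraries where they do the work, as an engineer would, in place of code of your own. Each camera call takes 0.05 s, during which the arm holds its last target. There are 200 camera calls.

TASK

Move the three label rolls from the holders on the blue tray to the empty holders on the dark bench rack, keeping them in the same order from left to right, because that is the order in which the labels go onto the jugs. Stand each roll on its edge on the holder's two bars, square and in the middle of its holder; set it down, do not drop it or tip it over.

Things in the scene. Friction and masses are not known exactly. Their poses are not given: they have to be found in the camera images.
- roll_wide: the wide one of three white label rolls with a black plug in the core: 54 mm wide, 88 mm outer diameter, about 300 g, a solid cylinder standing on its edge on the two bars of a holder. Origin: its centre; y axis: the roll's axis (level, along the row). Resting in a holder its centre is 65.3 mm above that holder's origin. Grip it from above by its two flat faces, above the height of its centre.
- roll_medium: the medium one of three white label rolls with a black plug in the core: 40 mm wide, 96 mm outer diameter, about 260 g, a solid cylinder standing on its edge on the two bars of a holder. Origin: its centre; y axis: the roll's axis (level, along the row). Resting in a holder its centre is 69.9 mm above that holder's origin. Grip it from above by its two flat faces, above the height of its centre.
- roll_narrow: the narrow one of three white label rolls with a black plug in the core: 26 mm wide, 80 mm outer diameter, about 120 g, a solid cylinder standing on its edge on the two bars of a holder. Origin: its centre; y axis: the roll's axis (level, along the row). Resting in a holder its centre is 60.5 mm above that holder's origin. Grip it from above by its two flat faces, above the height of its centre.
- from_wide: the holder on the blue tray where the wide roll starts: fixed grey metal holder, base 92 (x) by 76 (y) mm, cheeks 30 mm high, 70 mm apart in y, and two steel bars of 14 mm diameter along y at x = +-27 mm, axes 22 mm up. Origin: centre of its underside, 12 mm above the bench; +y: along the row, to the left. The row: three alike, 110 mm apart along y, in any order.
- from_medium: the holder on the blue tray where the medium roll starts: fixed grey metal holder, base 92 (x) by 76 (y) mm, cheeks 30 mm high, 70 mm apart in y, and two steel bars of 14 mm diameter along y at x = +-27 mm, axes 22 mm up. Origin: centre of its underside, 12 mm above the bench; +y: along the row, to the left. The row: three alike, 110 mm apart along y, in any order.
- from_narrow: the holder on the blue tray where the narrow roll starts: fixed grey metal holder, base 92 (x) by 76 (y) mm, cheeks 30 mm high, 70 mm apart in y, and two steel bars of 14 mm diameter along y at x = +-27 mm, axes 22 mm up. Origin: centre of its underside, 12 mm above the bench; +y: along the row, to the left. The row: three alike, 110 mm apart along y, in any order.
- to_left: the left one (as the robot sees them; left is +y) of the three empty holders on the dark bench rack: fixed grey metal holder, base 92 (x) by 76 (y) mm, cheeks 30 mm high, 70 mm apart in y, and two steel bars of 14 mm diameter along y at x = +-27 mm, axes 22 mm up. Origin: centre of its underside, 12 mm above the bench; +y: along the row, to the left. The row: three alike, 110 mm apart along y; a 34 mm high edge runs 57 mm to its -x side.
- to_middle: the middle one (as the robot sees them; left is +y) of the three empty holders on the dark bench rack: fixed grey metal holder, base 92 (x) by 76 (y) mm, cheeks 30 mm high, 70 mm apart in y, and two steel bars of 14 mm diameter along y at x = +-27 mm, axes 22 mm up. Origin: centre of its underside, 12 mm above the bench; +y: along the row, to the left. The row: three alike, 110 mm apart along y; a 34 mm high edge runs 57 mm to its -x side.
- to_right: the right one (as the robot sees them; left is +y) of the three empty holders on the dark bench rack: fixed grey metal holder, base 92 (x) by 76 (y) mm, cheeks 30 mm high, 70 mm apart in y, and two steel bars of 14 mm diameter along y at x = +-27 mm, axes 22 mm up. Origin: centre of its underside, 12 mm above the bench; +y: along the row, to the left. The row: three alike, 110 mm apart along y; a 34 mm high edge runs 57 mm to its -x side.

How it is judged:
By the outcome, as a careful person would: the job done as asked, in the order asked, and still so for the second after the job is handed in, with the robot touching nothing.
It also fails if it takes over 86 s, if anything falls off the work surface, if the arm or the gripper's body presses on something with over 40 N, if the wrist force passes 120 N, or if a joint passes its speed limit or range.

## Working session

There is one attempt and no reset: what is moved stays moved. The work goes in short steps, each a Python script; the robot and the scene stay as the last script left them, time stands still between calls to the robot, and variables do not carry over. Pictures are saved under pics/ and viewed, about 12 in all and at most 16, crops included, and the job is handed in when it is done.

```bash
mkdir -p pics; python3 - <<'E'
from workcell import r, hand, planner, status, eyes
import cv2,numpy as np
np.set_printoptions(precision=4,suppress=True)
for n in ["side","top","wrist"]:
    f=eyes.grab_frame(n); cv2.imwrite(f"pics/{n}0.png",f["frame"])
    print(n,f["K"].tolist()); print(f.get("camera_from_world",f.get("hand_eye")))
s=status.state(); print(s)
E
```

```text
side [[383.36125042987084, 0.0, 253.5557614533964], [0.0, 383.36125042987084, 190.35311367606505], [0.0, 0.0, 1.0]]
[[ 0.863  -0.5052 -0.0033 -0.4999]
 [-0.4042 -0.6865 -0.6044  0.2673]
 [ 0.3031  0.523  -0.7966  0.5527]
 [ 0.      0.      0.      1.    ]]
top [[416.8856273273542, 0.0, 254.0048427189069], [0.0, 416.8856273273542, 188.17552862319658], [0.0, 0.0, 1.0]]
[[ 0.0073 -0.9994 -0.0323  0.0112]
 [-0.9984 -0.0055 -0.0563  0.5532]
 [ 0.0561  0.0327 -0.9979  0.8148]
 [ 0.      0.      0.      1.    ]]
wrist [[308.91987936294794, 0.0, 254.26170143274499], [0.0, 308.91987936294794, 194.06783834990264], [0.0, 0.0, 1.0]]
[[-0.0007 -0.972  -0.235   0.0647]
 [ 1.     -0.0007 -0.     -0.0001]
 [-0.0001 -0.235   0.972   0.0206]
 [ 0.      0.      0.      1.    ]]
{'t': 0.15, 'q': array([-1.4446,  0.4914,  1.5593,  0.    ,  1.0917, -0.1056]), 'qd': array([ 0.0006, -0.003 , -0.0015, -0.0003, -0.0008, -0.0003]), 'effort': array([  0.0004, -61.2897, -25.8278,   0.0693,   0.0473,  -0.0001]), 'eef_pos': array([ 0.1436, -0.6083,  0.4043]), 'orientation': array([[ 0.9733,  0.2297, -0.0001],
       [ 0.2297, -0.9733,  0.0008],
       [ 0.0001, -0.0008, -1.    ]]), 'wrist_force': array([0.2523, 0.7322, 0.473 ]), 'torque': array([-0.014 , -0.0148,  0.0002]), 'grip_width': 0.09465724929985604}
```

View pics/top0.png

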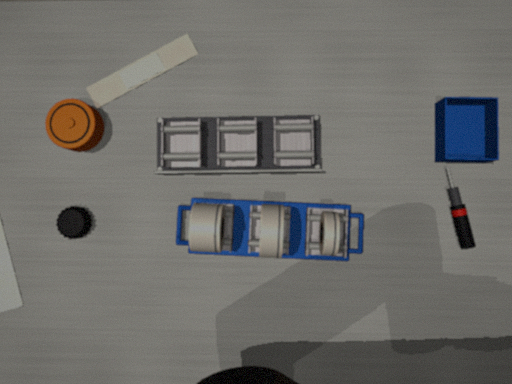

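View pics/side0.png

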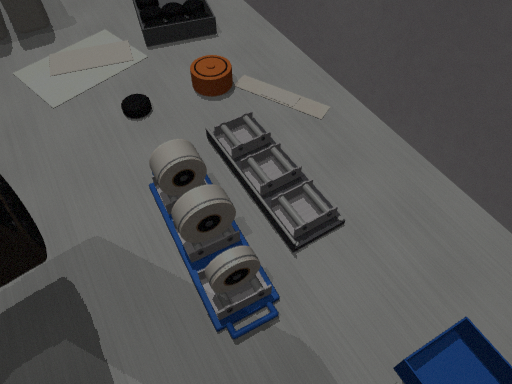

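The top view has rolls wide, medium and narrow left to right at about (208,228), (270,230) and (332,233). The empty rack holders are at (183,142), (239,140) and (295,138). The side view confirms the order. Next is a wrist look from above.

```bash
cat > h.py <<'E'
from workcell import r, hand, planner, status, eyes
import cv2,numpy as np
np.set_printoptions(precision=4,suppress=True)
def R(yaw):  # tool down, tool y along -row y
    c,s=np.cos(yaw),np.sin(yaw)
    return np.array([[c,s,0],[s,-c,0],[0,0,-1.]])
def grab(n,name):
    s=status.state(); f=eyes.grab_frame(n); cv2.imwrite(f"pics/{name}.png",f["frame"])
    if n=="wrist":
        T=np.eye(4); T[:3,:3]=s["orientation"]; T[:3,3]=s["eef_pos"]; W=T@f["hand_eye"]
    else: W=np.linalg.inv(f["camera_from_world"])
    np.savez(f"pics/{name}.npz",K=f["K"],W=W); return f["frame"],f["K"],W
def cast(px,K,W,z):
    px=np.atleast_2d(np.float64(px)); d=np.c_[px,np.ones(len(px))]@np.linalg.inv(K).T@W[:3,:3].T
    return W[:3,3]+d*((z-W[2,3])/d[:,2:])
def load(name):
    d=np.load(f"pics/{name}.npz"); return cv2.imread(f"pics/{name}.png"),d["K"],d["W"]
E
python3 - <<'E'
from h import *
f=eyes.grab_frame("top"); W=np.linalg.inv(f["camera_from_world"])
print(cast([(208,228),(270,230),(332,233)],f["K"],W,0.11)); print(cast([(183,142),(239,140),(295,138)],f["K"],W,0.035))
r.movep([0.40,0.03,0.45],R(0)); a=grab("wrist","w1"); 
r.movep([0.57,0.03,0.42],R(0)); b=grab("wrist","w2")
cv2.imwrite("pics/w12.png",np.vstack([a[0],b[0]])[:, :] if 0 else cv2.resize(np.hstack([a[0],b[0]]),(800,300)))
print(status.state()["t"],status.state()["eef_pos"])
E
```

```text
[[ 0.4771  0.0923  0.11  ]
 [ 0.4745 -0.0169  0.11  ]
 [ 0.4703 -0.125   0.11  ]]
[[ 0.6424  0.1547  0.035 ]
 [ 0.6465  0.0443  0.035 ]
 [ 0.6507 -0.0653  0.035 ]]
3.475 [0.5689 0.0299 0.4204]
```

View pics/w1.png

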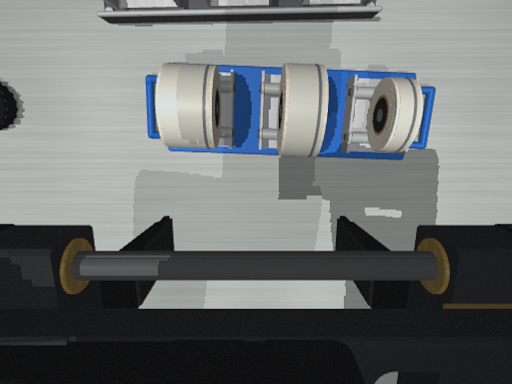

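View pics/w2.png

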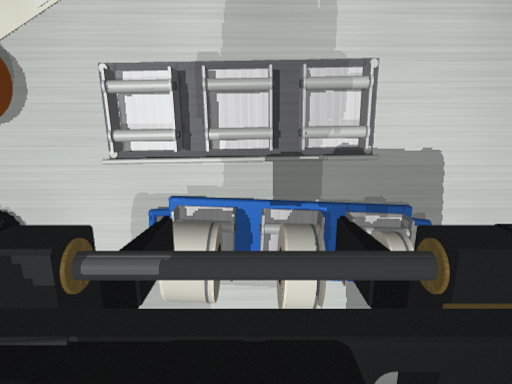

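```bash
python3 - <<'E'
from h import *
a=load("w1")[0][60:160,145:435]; b=load("w2")[0][55:165,95:385]
c=np.vstack([cv2.resize(a,None,fx=2.75,fy=2.75,interpolation=cv2.INTER_CUBIC),cv2.resize(b,None,fx=2.75,fy=2.75,interpolation=cv2.INTER_CUBIC)])
cv2.imwrite("pics/crop.png",c); print(c.shape)
E
```

```text
(577, 798, 3)
```

View pics/crop.png

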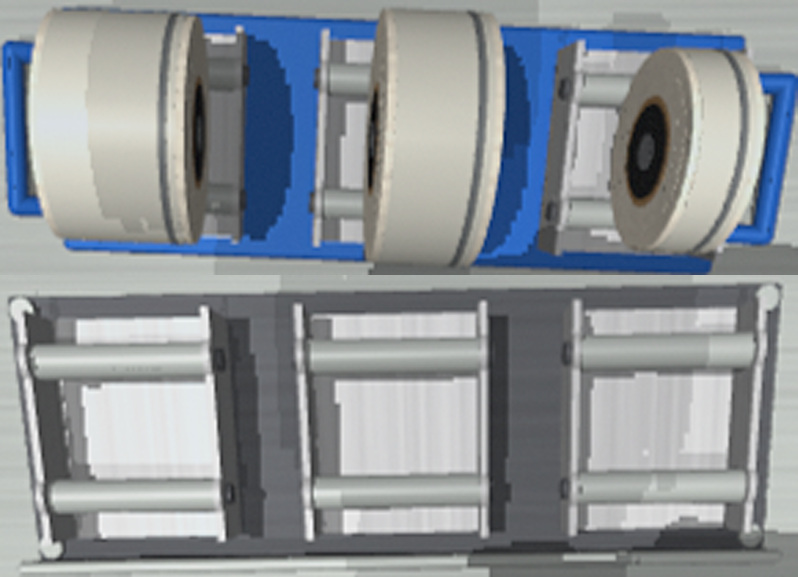

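The crop shows the narrow roll, at about (690,150), turned slightly differently from its tray. The rack bars and cheeks are crisp. I'll compute the rack and take a look straight above each roll.

```bash
python3 - <<'E'
from h import *
_,K,W=load("w2")
P=lambda l:np.array([(x/2.75+95-.3,(y-275)/2.75+55-.3) for x,y in l])
ch=cast(P([(22,310),(45,545),(207,310),(222,537),(300,307),(312,540),(484,305),(486,535),(577,302),(574,537),(760,300),(752,530)]),K,W,.042)
ba=cast(P([(35,361),(210,360),(50,497),(222,494),(310,356),(482,354),(315,492),(483,489),(578,352),(755,349),(575,489),(745,485)]),K,W,.038)
print("cam",W[:3,3])
for i in range(3):
    c=ch[4*i:4*i+4];b=ba[4*i:4*i+4]
    print(c.mean(0)[:2],b.mean(0)[:2],"cheek gap",np.linalg.norm((c[0]+c[1]-c[2]-c[3])/2),"bar gap",np.linalg.norm((b[0]+b[1]-b[2]-b[3])/2))
m=[ba[4*i:4*i+4].mean(0) for i in range(3)]
C=[ch[4*i:4*i+4].mean(0) for i in range(3)]
print("yaw",np.degrees(np.arctan2(-(C[0]-C[2])[0],(C[0]-C[2])[1])),np.degrees(np.arctan2(-(m[0]-m[2])[0],(m[0]-m[2])[1])))
ims=[]
for n,y in [("rw",.088),("rm",-.017),("rn",-.125)]:
    r.movep([0.42,y,0.40],R(0)); r.sleep(.2); f,K,W=grab("wrist",n); ims.append(f[20:220,130:380])
    print(n,W[:3,3])
cv2.imwrite("pics/rolls.png",np.hstack(ims)); print(status.state()["t"])
E
```

```text
cam [0.6339 0.0298 0.3991]
[0.6429 0.1574] [0.643  0.1567] cheek gap 0.0735763238342931 bar gap 0.053513109595847125
[0.6443 0.0473] [0.645  0.0467] cheek gap 0.07256026079428866 bar gap 0.0535599185785611
[ 0.646  -0.0622] [ 0.6464 -0.0622] cheek gap 0.07300265528966987 bar gap 0.05384514132767971
yaw 0.7952107348115203 0.9118973877801699
rw [0.4855 0.0876 0.3795]
rm [ 0.4848 -0.0162  0.3793]
rn [ 0.4848 -0.1239  0.3794]
5.925
```

View pics/rolls.png

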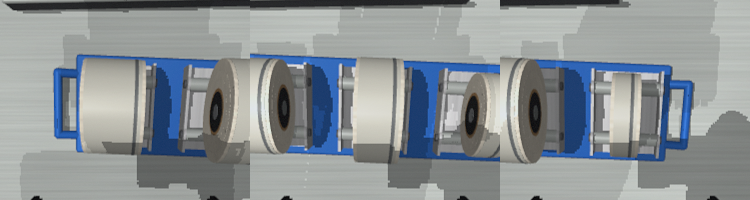

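All three rolls are seen from straight above, aligned with the tray at about -2 to -3°. The wide roll sits left of centre in its holder. I'll segment them.

```bash
python3 - <<'E'
from h import *
ims=[]
for n,w,d,zc,px in [("rw",54,88,65.3,(113,85)),("rm",40,96,69.9,(127,85)),("rn",26,80,60.5,(127,90))]:
    f,K,W=load(n); g=cv2.GaussianBlur(f,(3,3),0).astype(int)
    m=(((g[...,2]-g[...,0])>6)&(g[...,2]>50)).astype(np.uint8)*255
    m=cv2.morphologyEx(m,cv2.MORPH_CLOSE,np.ones((7,7))); m=cv2.morphologyEx(m,cv2.MORPH_OPEN,np.ones((5,5)))
    p=(px[0]+130,px[1]+20); cs,_=cv2.findContours(m,cv2.RETR_EXTERNAL,cv2.CHAIN_APPROX_NONE)
    c=[c for c in cs if cv2.pointPolygonTest(c,p,False)>=0]
    v=f.copy()
    if c:
        c=c[0][:,0]; z=(12+zc+d/2)/1000; X=cast(c,K,W,z-.004)[:,:2]*1000
        print(n,cv2.boundingRect(c),cv2.minAreaRect(np.float32(X)))
        cv2.drawContours(v,[c[:,None]],-1,(0,0,255),1)
        mid=X[:,0].mean()
        # face edges by line fit in central part
        ce=X.mean(0)
        for s in (1,-1):
            e=X[(s*(X[:,1]-ce[1])>w*.35)&(abs(X[:,0]-ce[0])<.2*d)]
            q=np.polyfit(e[:,0]-ce[0],e[:,1],1); print("  edge",s,q,len(e))
        print("  ce",ce)
    ims.append(v[20:220,130:380])
cv2.imwrite("pics/seg.png",np.hstack(ims))
E
```

```text
rw (210, 80, 66, 93) ((479.0517578125, 97.48880004882812), (54.49268341064453, 74.57292175292969), 89.92121124267578)
  edge 1 [ -0.0478 124.0513] 44
  edge -1 [-0.0302 70.6948] 44
  ce [480.4454  97.642 ]
rm (232, 78, 53, 104) ((475.6630859375, -19.204708099365234), (41.10179138183594, 80.57093048095703), 87.50061798095703)
  edge 1 [-0.0392  1.0272] 49
  edge -1 [ -0.0391 -39.3524] 49
  ce [475.9274 -19.1236]
rn (239, 93, 33, 83) ((471.4920654296875, -124.45957946777344), (27.027812957763672, 68.95106506347656), 87.52881622314453)
  edge 1 [  -0.0477 -111.3675] 38
  edge -1 [  -0.0485 -137.6162] 38
  ce [ 472.5223 -124.4601]
```

View pics/seg.png

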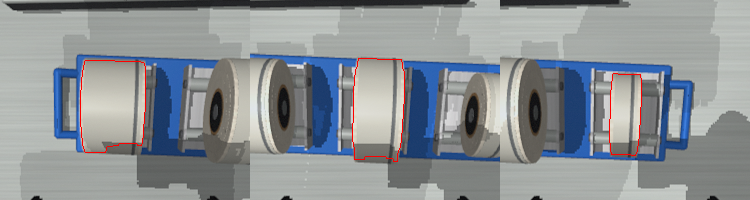

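```bash
cat >> h.py <<'E'
ROLL=dict(wide=(.4785,.0975,.054,.0653),medium=(.475,-.0192,.040,.0699),narrow=(.471,-.1245,.026,.0605))
DST=dict(wide=(.643,.157),medium=(.6445,.047),narrow=(.646,-.0622))
YT,YR=-.042,.0145; UP=.018+.171+.012
def transfer(n):
    x,y,w,zc=ROLL[n]; z=zc+UP
    hand.set_gripper(.09)
    r.movep([x,y,z+.085],R(YT)); r.move_linear([x,y,z],max_speed=.1)
    f0=status.state()["wrist_force"]
    hand.set_gripper(w-.01,f_grip=25); s=status.state()
    print(n,"grip",s["grip_width"],s["eef_pos"],s["wrist_force"]-f0)
    if abs(s["grip_width"]-w)>.004: raise SystemExit("bad grip")
    r.move_linear([x,y,z+.085],max_speed=.12); print("lifted",status.state()["grip_width"])
    X,Y=DST[n]; r.move_linear([X,Y,z+.085],R(YR),max_speed=.15)
    r.move_linear([X,Y,z+.006],max_speed=.12); r.sleep(.2)
    f0=status.state()["wrist_force"][2]
    for k in range(9):
        r.move_linear([X,Y,z+.005-.001*k],max_speed=.02); s=status.state(); df=s["wrist_force"][2]-f0
        if df>2: break
    print("down",k,df,s["eef_pos"],"nominal",X,Y,z,s["wrist_force"])
def release(n):
    x,y,w,zc=ROLL[n]; X,Y=DST[n]
    hand.set_gripper(w+.012); hand.set_gripper(.09)
    r.move_linear([X,Y,zc+UP+.085],max_speed=.12); print("t",status.state()["t"])
E
python3 - <<'E'
from h import *
transfer("wide"); a=grab("wrist","pw")[0]; b=grab("side","ps")[0]
cv2.imwrite("pics/p1.png",np.hstack([a[:,100:420],b[60:380,100:420].copy() if 0 else b[:,100:420]]))
print(status.state()["t"])
E
```

```text
wide grip 0.05384423964173399 [0.4785 0.0975 0.2664] [-0.7629  1.5532  2.2466]
lifted 0.05387509883953292
down 6 7.692883025295188 [0.6432 0.1571 0.2664] nominal 0.643 0.157 0.2663 [-0.1459  0.3423  4.8182]
13.9417
```

View pics/p1.png

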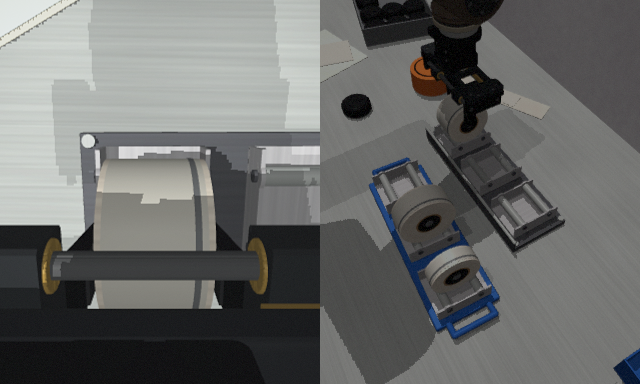

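The wide roll is in the left holder and made contact exactly at nominal height. I'll release it and look from above.

```bash
python3 - <<'E'
from h import *
release("wide"); r.movep([.58,.157,.40],R(YR)); r.sleep(.2); a,K,W=grab("wrist","vw"); print(W[:3,3],status.state()["t"])
cv2.imwrite("pics/vwc.png",cv2.resize(a[30:220,150:400],None,fx=3,fy=3,interpolation=cv2.INTER_CUBIC))
E
```

```text
t 15.95
[0.6454 0.1578 0.3779] 16.6167
```

View pics/vwc.png

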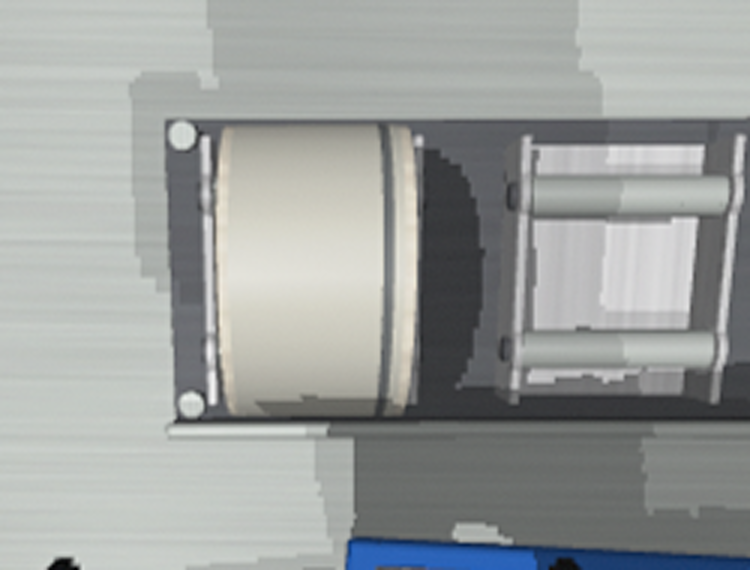

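```bash
python3 - <<'E'
from h import *
_,K,W=load("vw"); P=lambda l:[(x/3+150-.33,y/3+30-.33) for x,y in l]
print(cast(P([(206,140),(419,140),(213,400),(414,400)]),K,W,.042)); print(cast(P([(215,270),(418.5,270)]),K,W,.121))
print(cast(P([(523,140),(740,140),(514,398),(715,398)]),K,W,.042)); print(cast(P([(530,196),(730,193),(512,350),(715,347)]),K,W,.038))
E
```

```text
[[0.6872 0.1949 0.042 ]
 [0.6882 0.1222 0.042 ]
 [0.598  0.1936 0.042 ]
 [0.599  0.1205 0.042 ]]
[[0.6444 0.1842 0.121 ]
 [0.6451 0.1294 0.121 ]]
[[0.6886 0.0867 0.042 ]
 [0.6896 0.0126 0.042 ]
 [0.6002 0.0841 0.042 ]
 [0.6012 0.0109 0.042 ]]
[[0.6707 0.0822 0.038 ]
 [0.6727 0.0123 0.038 ]
 [0.6172 0.0851 0.038 ]
 [0.6193 0.0113 0.038 ]]
```

The wide roll is about 1 mm from its holder's centre and square to it. I'll do the other two with a 0.6 mm nudge in y.

```bash
sed -i 's/medium=(.6445,.047)/medium=(.6445,.0477)/; s/narrow=(.646,-.0622)/narrow=(.646,-.0616)/' h.py; python3 - <<'E'
from h import *
transfer("medium"); s=status.state()
release("medium")
r.movep([.58,.0,.40],R(YR)); r.sleep(.2); a,K,W=grab("wrist","vm"); print(W[:3,3],status.state()["t"])
cv2.imwrite("pics/vmc.png",cv2.resize(a[30:330,110:460],None,fx=2,fy=2))
E
```

```text
medium grip 0.039872255833755144 [ 0.475  -0.0192  0.2709] [-0.4915 -0.1373  1.3575]
lifted 0.04032267826056462
down 5 7.878011433374716 [0.6447 0.0477 0.2716] nominal 0.6445 0.0477 0.27090000000000003 [1.4903 0.5591 4.9387]
t 26.4417
[0.6452 0.0013 0.3782] 27.15
```

View pics/vmc.png

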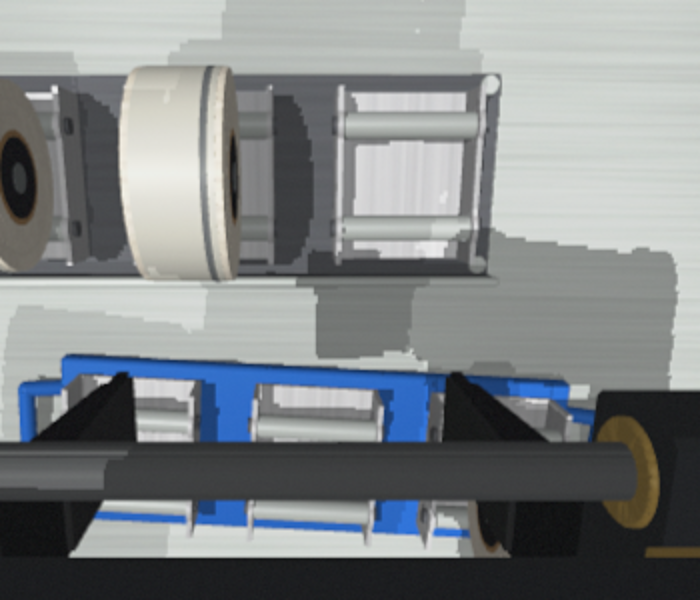

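The medium roll, at about (178,172), stands square in the middle holder. The right holder is empty, so the narrow roll is next.

```bash
python3 - <<'E'
from h import *
transfer("narrow"); release("narrow")
ims=[]
for n,y in [("em",.0477),("en",-.0616)]:
    r.movep([.58,y,.40],R(YR)); r.sleep(.2); a,K,W=grab("wrist",n); print(W[:3,3]); ims.append(cv2.resize(a[30:200,160:350],None,fx=2,fy=2,interpolation=cv2.INTER_CUBIC))
cv2.imwrite("pics/end.png",np.hstack(ims)); print(status.state()["t"])
E
```

```text
narrow grip 0.025863592217633336 [ 0.471  -0.1245  0.2615] [-0.2607  0.0259  0.5546]
lifted 0.025624539474583992
down 4 3.0879206609467893 [ 0.6462 -0.0616  0.2628] nominal 0.646 -0.0616 0.2615 [ 1.4178 -0.2132  1.1291]
t 36.975
[0.6452 0.0477 0.3784]
[ 0.6448 -0.0597  0.3793]
38.6
```

View pics/end.png

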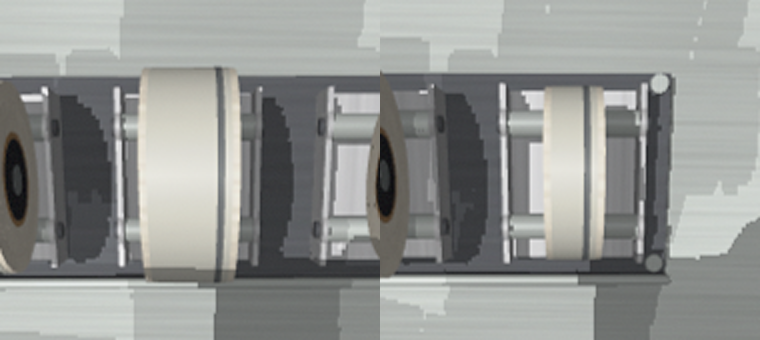

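Both rolls are square and within about 1 mm of centre. The medium roll is at 189.5 px between cheeks averaging 188.5; the narrow is at 574.5 against 572.5. The robot is clear, so I'm handing in.

```bash
python3 - <<'E'
from h import *
grab("side","final"); r.hand_in(); print(status.state()["t"])
E
```

```text
the job is handed in; nothing more can be done
the job is handed in; nothing more can be done
```

View pics/final.png

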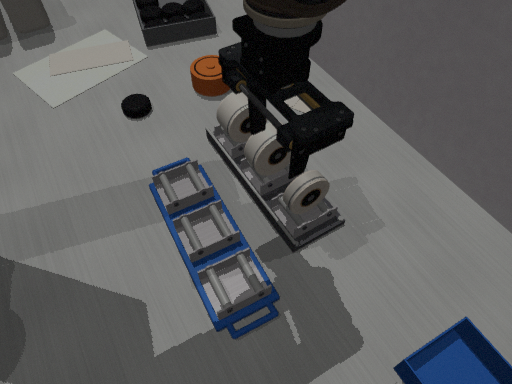

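I moved all three rolls to the dark bench rack in the same order, left to right wide, medium, narrow, and handed the job in at about 39 s of the 86 s allowed.

- **Setting down:** I gripped each roll by its flat faces with 25 N and lowered it in 1 mm steps until the wrist felt contact. The contact force rose by 3–8 N, and only then did I release.
- **Position:** The last close looks from above showed each roll upright and square, about 1 mm from the middle of its holder. That is within the calibration error.
- **Final view:** The last side picture shows all three rolls standing in the rack, the blue tray empty and the gripper raised above them.
- **Disagreement:** The narrow roll touched about 1.3 mm above its nominal height and the medium about 0.7 mm above. Both looked settled normally on the bars after release.

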